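# Clear the bench block and present the mandrel

## Robot

A 6-joint arm with a two-finger parallel gripper is mounted at the origin on the work surface. World frame = base frame: x ahead of the robot, y to its left, z up, the work surface at z = 0. Lengths are in m, angles in degrees, forces in N, time in s.
With the tool pointing down it reaches from about 0.25 to 0.725 m from the base axis. Payload 9.7 kg.
Tool frame: the origin (TCP) lies at the very end of the fingers, on their centre line; the grasp point (between the pads) lies 19 mm behind it; z points along the fingers, y is the line along which they close (so a half turn about z gives the same grasp; the last joint's range is limited). The gripper opens to 85 mm and grips with 20 to 120 N. Pads are 22 mm wide; open, the fingers measure 114 mm over their backs; the gripper's body (76 mm by 85 mm) begins 54 mm behind the grasp point. The pads swing forward as they close: fully open they stand 13 mm farther back than shut.
Start: joints at [-75, 4.979, 10.078, 95.1, 0, 90], TCP at [0.142, -0.531, 0.231] pointing down, gripper open.
Joint ranges: [-179.16, 179.16], [-48.56, 103.87], [-65.8, 70.77], [-126.05, 130.52], [-82.76, 87.17], [-180, 180]. Speed limits (degrees/s): [127.2, 127.2, 147.25, 180, 180, 180].

## Interface

Orientations are given as [roll, pitch, yaw] about the fixed x, y, z axes, in that order (R = Rz(yaw) Ry(pitch) Rx(roll)).
In Python, from workcell import telemetry, optics, workorder gives the robot as it stands.
- The arm moves only by the shell command python3 -m handwheel 'ROWS' [FORCE]. ROWS is JSON, a list of rows, each an object of numbers: "tx", "ty", "tz": the shift along the tool's x, y, z in m; "ax", "ay", "az": the turn, a rotation vector about the tool's x, y, z in degrees; "jaw": the gripper command: -1 is shut, 1 is fully open, values between are in proportion. A call has exactly 10 rows; each row shifts and turns the commanded pose from where the row before left it, along the tool's axes as they then stand; what a row does not reach is not made up. A row lasts 1/8 s, in which the tool goes at most 62.5 mm and 10.7 degrees, less where a joint would pass 70% of its speed; a pose out of reach is approached as far as the arm can. A call is refused whole if a number of a shift passes 0.0625 or a number of a turn 10.7, either way. A call with a gripper value outside its range is refused whole. The fingers move at their own pace and stop on an object; FORCE is the grip in N (left out, the last holds). Time passes only in rows, so rows that do not move let the fingers close, or fill a call up. It gives the time, the measured TCP pose, the force, the opening and the grip force at its end, in the units of the state.
- telemetry.get_obs(): the state, without advancing time (a new reading comes with each control period).
- optics.camera(name): name is "scene" or "top" or "wrist"; returns a dict with "color" (480x640x3 uint8, red, green, blue), "K" (3x3 intrinsics, pixels), "extrinsics" (4x4, takes a point from camera to world coordinates); the wrist camera has in their place "mount" (4x4, takes a point from camera to tool coordinates, whose origin is the TCP and whose axes are the flange's). Camera axes: x right, y down, z forward; pixel columns grow to the right and rows downward; lengths in m; the calibration is good to about 2 mm. A picture is of the moment at which its call begins: read the wrist's pose just before it. There is no depth.
- workorder.job_done(): hands the job in; it is judged then, once.
The state is a dict: "time": time; "q": joint angles; "qd": joint speeds; "joint_efforts": joint torques, N m; "ee_pos": TCP position; "tcp_rot": TCP orientation; "wrist_force": force on the tool from outside, world axes, zero at the start; "torque": the same for the moment, N m; "opening": finger opening in m; "grasp_force": force on a finger pad.
Only numpy, scipy, OpenCV 4.12 (cv2) and the standard library are available. Lean on these libraries where they do the work, as an engineer would, in place of code of your own. Each camera call takes 0.05 s, during which the arm holds its last target. There are 200 camera calls.

## Task

Clear the steel bench block by hanging the buff stick by its eye on the brass peg and letting go of it. Then draw the red-handled mandrel out of its sloping wooden holder, turn it level, and finish while still holding it there, with the middle of its metal taper over the middle of the block and about 10 cm above the block's top. Leave the other tools and jars on the bench where they are.

Things in the scene. Friction and masses are not known exactly. Their poses are not given: they have to be found in the camera images.
- block: Fixed square steel bench block, 100 x 100 x 25 mm high, z up; origin at the centre of its underside on the bench. The buff stick lies across its top at the start.
- stick: Buff stick (loose, about 90 g): a pale wooden bar 125 mm long, 24 mm wide (y), 16 mm thick (z) from x = -85 to +40 mm, brick-red abrasive on its top, with a flat steel eye at its +x end. Origin on its underside, z up and x towards the eye when lying flat. It balances at x = -11 mm. It starts flat on the block, top side up, so its underside is 25 mm above the bench.
- stick_grip (a point): Point inside the wooden bar at x = 0 of the stick, half way up its thickness (8 mm above the underside): a good place to grip, across the 24 mm width.
- stick_eye (a point): Centre of the stick's eye: a round hole 26 mm across in a flat steel ring 42 mm across and 6 mm thick, hole axis along the stick's z; lies 75 mm from stick_grip along the stick's +x.
- stand: Fixed dark wooden peg stand: base 150 x 110 x 18 mm, upright board 44 mm wide, 16 mm thick and 205 mm high above the bench. z up. The board's face looks along the stand's -x and lies 50 mm to +x of the origin (underside of the base). The brass peg grows out of this face and rises away from it along -x.
- peg: Brass peg on the stand, fixed, 8 mm diameter, round-ended, 72 mm long. Origin at its root on the middle line of the board's face, 185 mm above the bench; its z axis runs out along the peg to the tip, 45 degrees upwards and away from the board, so the tip is 236 mm above the bench and 51 mm out from the board. A thing hung on it by its eye swings down under its own weight and hangs in front of the board.
- holder: Fixed wooden holder: base 130 x 80 x 24 mm, carrying a 60 x 60 x 70 mm block tilted 45 degrees with a straight 18 mm bore square to its upper face. z up, origin on the bench. The mouth of the bore is at x = -40, y = 0, z = 85 mm in the holder's frame; the bore's outward direction is 45 degrees up and towards the holder's +x.
- mandrel: Mandrel (loose, about 160 g, balances at z = 22 mm): round steel taper 66 mm long (16.6 narrowing to 13 mm) along its -z, brass collar 30 mm across (z = 0 to 8 mm), red round handle 24 mm across (z = 8 to 108 mm). Origin on the axis under the collar. Starts with the taper loosely in the bore, collar on the block, +z leaning about 48 degrees from vertical towards the holder's +x; drawn out along +z by 66 mm.
- mandrel_grip (a point): Point on the mandrel's axis in the red handle, 60 mm from the origin along +z; near here is a good place to grip.
- mandrel_taper (a point): Point on the mandrel's axis half way along the steel taper, 33 mm from the origin along -z.
- pliers: Bystander: blue-handled pliers, 135 mm long, lying flat, 12 mm high; origin at its middle.
- tweezers: Bystander: steel tweezers, 115 mm long, lying flat; origin at its middle.
- jar: Bystander: small amber jar with white lid, 44 mm across, 50 mm high; origin under its centre.
- punch: Bystander: brass doming punch standing upright, 24 mm across, 60 mm high; origin under its centre.
- brush: Bystander: bench brush lying flat, 160 mm long; origin near its middle.

How it is judged (in metres and radians):
On the way, in this order (a step that is already met when the one before it is completed fails the run):
1. the buff stick hangs by its eye on the peg, let go (x of stick_eye in the frame of peg between -0.016 and 0.016 m and y of stick_eye in the frame of peg between -0.016 and 0.016 m and z of stick_eye in the frame of peg between -0.015 and 0.068 m and angle between stick's own x axis and vertical below 0.6 rad and contact force between stick and the fingers below 0.1 N and linear speed of stick below 0.05 m/s), for 0.3 s.
2. the mandrel has been drawn out of its holder (distance between mandrel and holder above 0.14 m and contact force between mandrel and holder below 0.1 N and contact force between mandrel and the fingers above 0.5 N), for 0.1 s.
3. the mandrel is level above the block (angle between mandrel's own z axis and vertical between 1.361 and 1.781 rad and horizontal distance between mandrel_taper and block below 0.045 m and height (world z) of mandrel_taper between 0.085 and 0.225 m), for 0.2 s.
At the end, for the whole second after the job is handed in: Stick at rest on the peg by its eye (within 0.6 rad of vertical), not touched by the fingers; mandrel held still by the fingers alone, level within 0.21 rad, middle of its taper within 45 mm horizontally of the block's centre and 60 to 200 mm above its top (all of step 1 and all of step 3 and contact force between mandrel and holder below 0.1 N and contact force between mandrel and block below 0.1 N and contact force between mandrel and stand below 0.1 N and contact force between mandrel and stick below 0.1 N and contact force between mandrel and pliers below 0.1 N and contact force between mandrel and the fingers above 0.5 N and linear speed of mandrel below 0.03 m/s); the arm keeps its last pose, push and grip.
It fails at once if a bystander (pliers) is pushed or knocked more than 30 mm from its place (distance of pliers from where it was at the start of the episode above 0.03 m).
It fails at once if a bystander (tweezers) is pushed or knocked more than 30 mm from its place (distance of tweezers from where it was at the start of the episode above 0.03 m).
It fails at once if a bystander (jar) is pushed or knocked more than 30 mm from its place (distance of jar from where it was at the start of the episode above 0.03 m).
It fails at once if a bystander (punch) is pushed or knocked more than 30 mm from its place (distance of punch from where it was at the start of the episode above 0.03 m).
It fails at once if a bystander (brush) is pushed or knocked more than 30 mm from its place (distance of brush from where it was at the start of the episode above 0.03 m).
It also fails if it takes over 72 s, if anything falls off the work surface, if the arm or the gripper's body presses on something with over 40 N, if the wrist force passes 120 N, or if a joint passes its speed limit or range.

## Working session

There is one attempt and no reset: what is moved stays moved. The work goes in short steps, Python scripts to look and compute and a shell command to move; the robot and the scene stay as the last step left them, time stands still between calls to the robot, and variables do not carry over. Pictures are saved under pics/ and viewed, at most 10 in all, crops included, and the job is handed in when it is done.

```bash
ls; mkdir -p pics; python3 - <<'E'
from workcell import telemetry, optics
import cv2
o=telemetry.get_obs();print({k:o[k] for k in('time','q','ee_pos','tcp_rot','opening')})
for n in('scene','top'):
    c=optics.camera(n);cv2.imwrite(f'pics/{n}0.png',c['color'][...,::-1]);print(n,c['K'],c['extrinsics'])
c=optics.camera('wrist');print(c['K'],c['mount'])
E
```

```text
pics
{'time': 0.0, 'q': array([-7.50004270e+01,  5.01120189e+00,  1.00330018e+01,  9.51009790e+01,
       -8.70668653e-04,  8.99994469e+01]), 'ee_pos': array([ 0.14227795, -0.53102111,  0.2305691 ]), 'tcp_rot': array([-1.79920821e+02,  8.69903461e-04,  1.50001273e+01]), 'opening': 0.08512857201186971}
scene [[514.16020907   0.         329.48635818]
 [  0.         514.16020907 232.698879  ]
 [  0.           0.           1.        ]] [[-0.13409392  0.63370916 -0.76186057  1.28710596]
 [ 0.99085926  0.09716338 -0.09357996  0.08133851]
 [ 0.01472247 -0.7674451  -0.64094561  0.71652201]
 [ 0.          0.          0.          1.        ]]
top [[531.89972598   0.         317.95131527]
 [  0.         531.89972598 248.75174849]
 [  0.           0.           1.        ]] [[ 0.00978223 -0.9959919   0.08890689  0.4945272 ]
 [-0.99994015 -0.01017908 -0.0040113   0.00695733]
 [ 0.00490021 -0.08886233 -0.99603186  1.04839492]
 [ 0.          0.          0.          1.        ]]
[[398.75764749   0.         319.09443385]
 [  0.         398.75764749 234.82156068]
 [  0.           0.           1.        ]] [[ 1.03988598e-03 -9.62710408e-01 -2.70532049e-01  6.82362093e-02]
 [ 9.99999135e-01  7.83388114e-04  1.05610107e-03  3.30602259e-04]
 [-8.04787901e-04 -2.70532914e-01  9.62710390e-01 -1.41675711e-01]
 [ 0.00000000e+00  0.00000000e+00  0.00000000e+00  1.00000000e+00]]
```

View pics/top0.png

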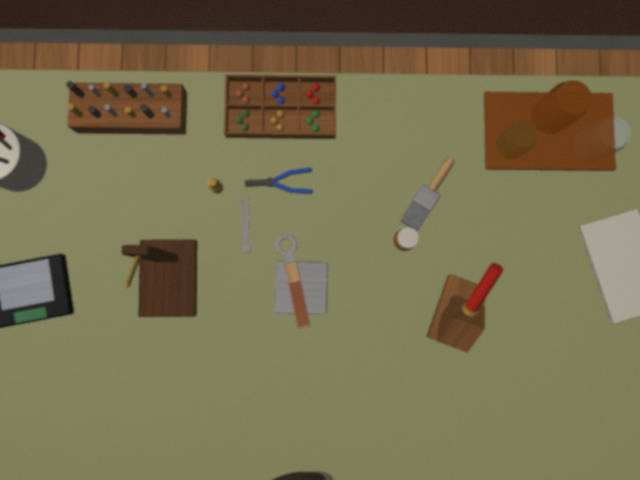

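View pics/scene0.png

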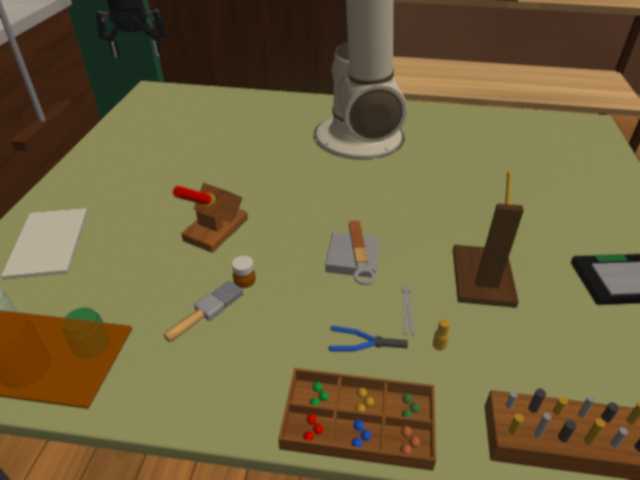

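The top view shows the block at (301,287), the stick with its eye at (287,243), the stand base at (168,278) with the peg tip near (127,286), and the red mandrel from (470,310) to (495,268). In the scene view the peg tip is at (508,173).

```bash
cat > h.py <<'E'
import numpy as np, cv2
from workcell import telemetry, optics
from scipy.spatial.transform import Rotation as R
def cam(n):
    if n=='wrist':
        o=telemetry.get_obs();c=optics.camera(n);T=np.eye(4)
        T[:3,:3]=R.from_euler('xyz',o['tcp_rot'],degrees=True).as_matrix();T[:3,3]=o['ee_pos']
        return c['color'],c['K'],T@c['mount']
    c=optics.camera(n);return c['color'],c['K'],c['extrinsics']
def ray(c,p):
    d=c[2][:3,:3]@np.linalg.inv(c[1])@[p[0],p[1],1];return c[2][:3,3],d/np.linalg.norm(d)
def onz(c,p,z):
    o,d=ray(c,p);return o+d*(z-o[2])/d[2]
def tri(c1,p1,c2,p2):
    (a,u),(b,v)=ray(c1,p1),ray(c2,p2)
    s=np.linalg.lstsq(np.c_[u,-v],b-a,rcond=None)[0];P,Q=a+s[0]*u,b+s[1]*v
    return (P+Q)/2,np.linalg.norm(P-Q)
def proj(c,P):
    X=np.linalg.inv(c[2])@np.r_[P,1];x=c[1]@X[:3];return x[:2]/x[2]
def mask(c,lo,hi,box):
    h=cv2.cvtColor(c[0],cv2.COLOR_RGB2HSV);m=cv2.inRange(h,np.array(lo),np.array(hi))
    k=np.zeros_like(m);x0,y0,x1,y1=box;k[y0:y1,x0:x1]=255;return m&k
def biggest(m):
    cs=cv2.findContours(m,cv2.RETR_EXTERNAL,cv2.CHAIN_APPROX_NONE)[0];return max(cs,key=cv2.contourArea)
def axis(m):
    "centre, unit direction, extreme points of a mask"
    p=np.argwhere(m)[:,::-1].astype(float);mu=p.mean(0);d=np.linalg.svd(p-mu,full_matrices=False)[2][0]
    t=(p-mu)@d;return mu,d,mu+d*t.min(),mu+d*t.max()
def axis3d(c1,a1,c2,a2):
    n=[]
    for c,a in((c1,a1),(c2,a2)):
        o,u=ray(c,a[2]);_,v=ray(c,a[3]);k=np.cross(u,v);n.append((k/np.linalg.norm(k),o))
    d=np.cross(n[0][0],n[1][0]);d/=np.linalg.norm(d)
    p=np.linalg.lstsq(np.array([n[0][0],n[1][0],d]),np.array([n[0][0]@n[0][1],n[1][0]@n[1][1],0]),rcond=None)[0]
    return p,d
E
python3 - <<'E'
from h import *
np.set_printoptions(precision=4,suppress=True)
t=cam('top');s=cam('scene')
# mandrel
A=axis(mask(t,(0,190,90),(6,255,255),(440,240,530,330)));B=axis(mask(s,(0,190,90),(6,255,255),(160,170,225,215)))
print('px',A,B)
p,d=axis3d(t,A,s,B);d*=np.sign(d[2])
def near(c,px):
    o,v=ray(c,px);q=np.linalg.lstsq(np.c_[d,-v],o-p,rcond=None)[0];return p+q[0]*d
print('mandrel dir',d,'ang',np.degrees(np.arccos(d[2])),'yaw',np.degrees(np.arctan2(d[1],d[0])))
for c,a in((t,A),(s,B)): print([near(c,a[i]) for i in(2,3)])
# block: low saturation
for nm,box in(('block',(265,255,335,320)),):
    h=cv2.cvtColor(t[0],cv2.COLOR_RGB2HSV);print(h[275,320],h[310,285],h[243,260],h[300,300],h[270,292],h[243,278])
    m=mask(t,(0,0,60),(180,45,255),box);r=cv2.minAreaRect(biggest(m));print(nm,r,onz(t,r[0],.025))
# stick red
m=mask(t,(0,90,60),(12,220,255),(280,262,315,335));a=axis(m);print('stick red',a,[onz(t,q,.041) for q in a[2:]])
m=mask(t,(0,60,60),(25,230,255),(280,255,315,335));a=axis(m);print('stick all',a,[onz(t,q,.041) for q in a[2:]])
# stand base: dark brown
m=mask(t,(0,60,10),(20,255,90),(115,225,205,325));r=cv2.minAreaRect(biggest(m));print('stand',r)
# peg
m=mask(t,(12,150,90),(25,255,255),(115,250,150,295));a=axis(m);m2=mask(s,(12,150,90),(25,255,255),(495,165,520,215));b=axis(m2);print('peg',a,b)
print(h[285,128],h[270,134],h[255,160],h[280,170])
E
```

```text
px (array([483.1689, 287.4732]), array([-0.541,  0.841]), array([497.2805, 265.5371]), array([469.2268, 309.1459])) (array([191.5648, 194.5072]), array([0.9667, 0.2557]), array([173.5943, 189.7534]), array([209.9051, 199.3588]))
mandrel dir [ 0.7023 -0.2631  0.6615] ang 48.585275475485325 yaw -20.54069752590714
[array([ 0.5486, -0.297 ,  0.1608]), array([ 0.4741, -0.269 ,  0.0907])]
[array([ 0.5546, -0.2992,  0.1664]), array([ 0.4711, -0.2679,  0.0878])]
[ 10   6 131] [  8   7 138] [ 31  73 132] [  9 157 125] [ 17 122 165] [ 17  14 129]
block ((312.0, 287.0), (52.0, 30.0), 90.0) [0.5121 0.0135 0.025 ]
stick red (array([298.4157, 303.0904]), array([0.2102, 0.9777]), array([293.8421, 281.8189]), array([303.1651, 325.1795])) [array([0.5212, 0.0479, 0.041 ]), array([0.4401, 0.0292, 0.041 ])]
stick all (array([296.7684, 295.5743]), array([0.2017, 0.9794]), array([289.8248, 261.8599]), array([303.3937, 327.7427])) [array([0.5589, 0.056 , 0.041 ]), array([0.4354, 0.0288, 0.041 ])]
stand ((159.0, 278.0), (76.0, 74.0), 90.0)
peg (array([131.8846, 270.5769]), array([-0.3493,  0.937 ]), array([137.2791, 256.104 ]), array([126.5686, 284.8392])) (array([508.3411, 188.2171]), array([-0.0646,  0.9979]), array([509.393 , 171.9607]), array([507.2624, 204.8876]))
[ 21 139 103] [ 22 132  85] [ 18 146  35] [ 14 145  74]
```

```bash
python3 - <<'E'
import cv2,numpy as np
a=cv2.imread('pics/top0.png');b=cv2.imread('pics/scene0.png')
f=lambda i,x0,y0,w,h:cv2.resize(i[y0:y0+h,x0:x0+w],(400,300),interpolation=cv2.INTER_CUBIC)
cv2.imwrite('pics/crops.png',np.vstack([np.hstack([f(a,110,230,120,90),f(a,250,230,120,90)]),np.hstack([f(b,440,165,120,90) ,f(b,440,220,120,90)])]))
E
```

```text
(no output)
```

View pics/crops.png

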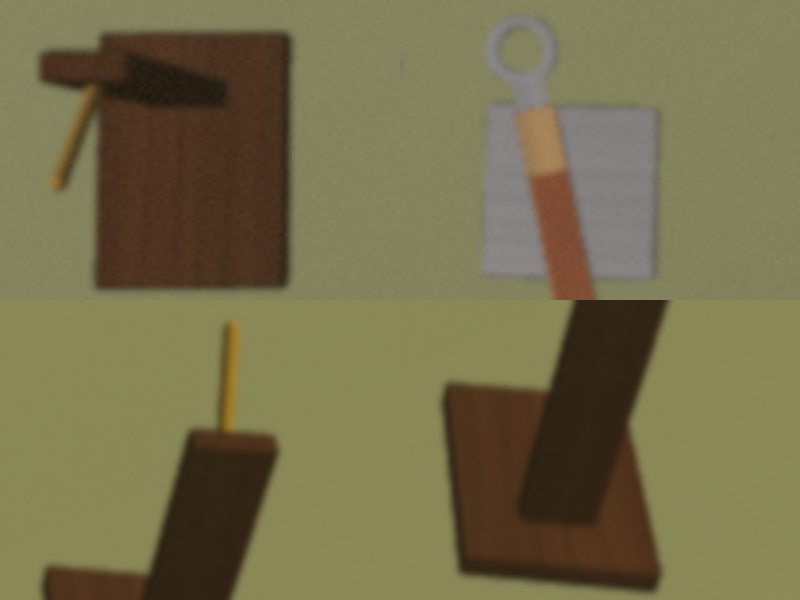

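Crop view: stand base top corners (140,240), (197,240), (139,316), (196,316); peg root about (138,256) and tip (127.5,285.5) in top, with the tip at (509.5,172) in scene. Block corners are (276.4,261.2), (327.7,262.1), (326.5,313.7), (274.9,312.8), and the eye centre is (286,245).

```bash
python3 - <<'E'
from h import *
np.set_printoptions(precision=4,suppress=True)
t=cam('top');s=cam('scene')
b=[onz(t,p,.025) for p in((276.4,261.2),(327.7,262.1),(326.5,313.7),(274.9,312.8))];print('block',np.mean(b,0),b[0]-b[3])
print('eye',onz(t,(286,245),.036))
c=[onz(t,p,.018) for p in((140,239.9),(196.7,239.9),(138.8,316.4),(195.8,316.4))];print('base',c)
print('tip',tri(t,(127.6,285),s,(509.4,172.5)))
p,d=axis3d(t,(0,0,(137.3,256.1),(126.6,284.8)),s,(0,0,(509.4,172),(507.3,204.9)));print('peg axis',d,p+d*(.211-p[2])/d[2])
E
```

```text
block [0.5112 0.0339 0.025 ] [ 0.0988 -0.0012  0.    ]
eye [0.5915 0.064  0.036 ]
base [array([0.6002, 0.349 , 0.018 ]), array([0.6014, 0.2389, 0.018 ]), array([0.4526, 0.3455, 0.018 ]), array([0.4536, 0.2362, 0.018 ])]
tip (array([0.5088, 0.2938, 0.2351]), np.float64(0.0013632348609886847))
peg axis [ 0.731   0.004  -0.6824] [0.5361 0.2943 0.211 ]
```

```bash
python3 -m handwheel '[{"tx":0.05,"ty":-0.05,"jaw":1},{"tx":0.05,"ty":-0.055},{"tx":0.05,"ty":-0.055},{"tx":0.05,"ty":-0.055},{"tx":0.045,"ty":-0.055},{"tx":0.03,"ty":-0.055},{"ty":-0.055},{"ty":-0.055},{"ty":-0.05},{"ty":-0.02}]' 60; python3 -c "
from h import *;print(telemetry.get_obs()['q'],telemetry.get_obs()['tcp_rot'])"
```

```text
[-7.50009471e+01  4.98736263e+00  1.00688532e+01  9.50985248e+01
 -7.49951447e-04  8.99992738e+01] [-1.79982966e+02  7.49735498e-04  1.49997794e+01]$[0]: bad value
```

```bash
python3 -m handwheel '[{"tx":0.02,"ty":-0.02,"tz":0,"ax":0,"ay":0,"az":0,"jaw":1},{"tx":0.043,"ty":-0.039,"tz":0,"ax":0,"ay":0,"az":0,"jaw":1},{"tx":0.043,"ty":-0.039,"tz":0,"ax":0,"ay":0,"az":0,"jaw":1},{"tx":0.043,"ty":-0.039,"tz":0,"ax":0,"ay":0,"az":0,"jaw":1},{"tx":0.043,"ty":-0.039,"tz":0,"ax":0,"ay":0,"az":0,"jaw":1},{"tx":0.043,"ty":-0.039,"tz":0,"ax":0,"ay":0,"az":0,"jaw":1},{"tx":0.043,"ty":-0.039,"tz":0,"ax":0,"ay":0,"az":0,"jaw":1},{"tx":0.043,"ty":-0.039,"tz":0,"ax":0,"ay":0,"az":0,"jaw":1},{"tx":0.043,"ty":-0.039,"tz":0,"ax":0,"ay":0,"az":0,"jaw":1},{"tx":0.043,"ty":-0.039,"tz":0,"ax":0,"ay":0,"az":0,"jaw":1}]' 60; python3 -c "
from h import *;print(telemetry.get_obs()['q'],telemetry.get_obs()['tcp_rot'])"
```

```text
time: 1.6
ee_pos: [0.4402, -0.0657, 0.2316]
tcp_rot: [180.0, -0.0, 15.0]
wrist_force: [0.2, -1.1, 1.1]
opening: 0.0855
grasp_force: 0.0
[-8.48444770e+00 -9.33479100e+00 -3.76073536e+00  9.55188925e+01
 -5.69253414e-03  1.56503959e+02] [ 1.79972787e+02 -4.83198747e-02  1.50116016e+01]
```

```bash
python3 -m handwheel '[{"tx":0.035,"ty":-0.03,"tz":0,"ax":0,"ay":0,"az":0,"jaw":1},{"tx":0.035,"ty":-0.03,"tz":0,"ax":0,"ay":0,"az":0,"jaw":1},{"tx":0.035,"ty":-0.03,"tz":0,"ax":0,"ay":0,"az":0,"jaw":1},{"tx":0,"ty":0,"tz":0,"ax":0,"ay":0,"az":-10.45,"jaw":1},{"tx":0,"ty":0,"tz":0,"ax":0,"ay":0,"az":-10.45,"jaw":1},{"tx":0,"ty":0,"tz":0,"ax":0,"ay":0,"az":-10.45,"jaw":1},{"tx":0,"ty":0,"tz":0,"ax":0,"ay":0,"az":-10.45,"jaw":1},{"tx":0,"ty":0,"tz":0,"ax":0,"ay":0,"az":-10.45,"jaw":1},{"tx":0,"ty":0,"tz":0,"ax":0,"ay":0,"az":-10.45,"jaw":1},{"tx":0,"ty":0,"tz":0,"ax":0,"ay":0,"az":-10.45,"jaw":1}]' && python3 -m handwheel '[{"tx":0,"ty":0,"tz":0.013,"ax":0,"ay":0,"az":-10.45,"jaw":1},{"tx":0,"ty":0,"tz":0.013,"ax":0,"ay":0,"az":-10.45,"jaw":1},{"tx":0,"ty":0,"tz":0.013,"ax":0,"ay":0,"az":-10.45,"jaw":1},{"tx":0,"ty":0,"tz":0.013,"ax":0,"ay":0,"az":-10.45,"jaw":1},{"tx":0,"ty":0,"tz":0.013,"ax":0,"ay":0,"az":-10.45,"jaw":1},{"tx":0,"ty":0,"tz":0.013,"ax":0,"ay":0,"az":-10.45,"jaw":1},{"tx":0,"ty":0,"tz":0.013,"ax":0,"ay":0,"az":-10.45,"jaw":1},{"tx":0,"ty":0,"tz":0.013,"ax":0,"ay":0,"az":-10.45,"jaw":1},{"tx":0,"ty":0,"tz":0.013,"ax":0,"ay":0,"az":-10.45,"jaw":1},{"tx":0,"ty":0,"tz":0,"ax":0,"ay":0,"az":-10.45,"jaw":1}]'; python3 - <<'E'
from h import *
w=cam('wrist');o=telemetry.get_obs();print(o['q'],o['tcp_rot'],o['ee_pos']);cv2.imwrite('pics/w1.png',w[0][...,::-1])
m=mask(w,(0,90,50),(13,230,255),(0,0,640,480));m=cv2.drawContours(np.zeros_like(m),[biggest(m)],-1,255,-1)
r=cv2.minAreaRect(biggest(m));print('red',r);P=[onz(w,q,.041)for q in cv2.boxPoints(r)];print(np.round(P,4))
E
```

```text
time: 2.85
ee_pos: [0.5176, 0.0465, 0.2313]
tcp_rot: [-180.0, 0.0, 88.5]
wrist_force: [-0.2, 0.1, -0.0]
opening: 0.0856
grasp_force: 0.0
time: 4.1
ee_pos: [0.517, 0.0465, 0.1131]
tcp_rot: [180.0, -0.1, -167.0]
wrist_force: [-0.1, 0.1, -0.1]
opening: 0.0853
grasp_force: 0.0
[ 5.13862778e+00  1.40464702e-01 -7.93125377e+00  8.19871233e+01
 -5.56893288e-05 -8.36782195e+00] [ 1.79991492e+02 -5.82234758e-02 -1.66493546e+02] [0.51723104 0.04651287 0.1136953 ]
red ((318.8532409667969, 177.628662109375), (158.20054626464844, 43.71133804321289), 88.56790161132812)
[[0.4413 0.0159 0.041 ]
 [0.4358 0.0375 0.041 ]
 [0.5176 0.0599 0.041 ]
 [0.5238 0.0359 0.041 ]]
```

View pics/w1.png

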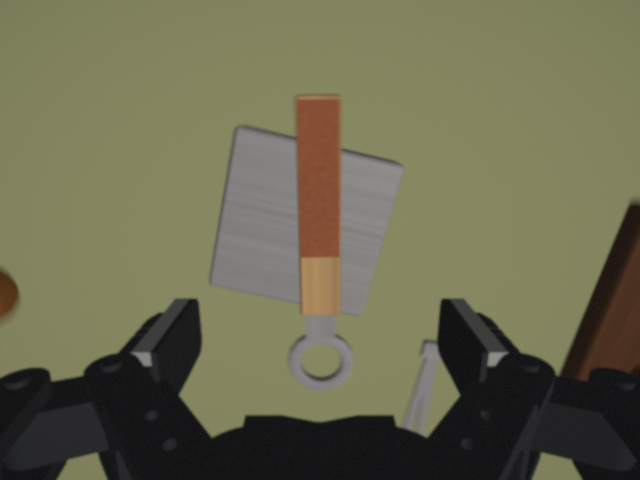

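```bash
python3 -m handwheel '[{"tx":-0.002,"ty":0,"tz":0.012,"ax":0,"ay":0,"az":0,"jaw":1},{"tx":0,"ty":0,"tz":0.015,"ax":0,"ay":0,"az":0,"jaw":0.6},{"tx":0,"ty":0,"tz":0.015,"ax":0,"ay":0,"az":0,"jaw":0.3},{"tx":0,"ty":0,"tz":0.015,"ax":0,"ay":0,"az":0,"jaw":0},{"tx":0,"ty":0,"tz":0.015,"ax":0,"ay":0,"az":0,"jaw":0},{"tx":0,"ty":0,"tz":0.012,"ax":0,"ay":0,"az":0,"jaw":0},{"tx":0,"ty":0,"tz":0,"ax":0,"ay":0,"az":0,"jaw":0},{"tx":0,"ty":0,"tz":0,"ax":0,"ay":0,"az":0,"jaw":-1},{"tx":0,"ty":0,"tz":0,"ax":0,"ay":0,"az":0,"jaw":-1},{"tx":0,"ty":0,"tz":0,"ax":0,"ay":0,"az":0,"jaw":-1}]' 60
```

```text
time: 5.4
ee_pos: [0.5201, 0.047, 0.0311]
tcp_rot: [-180.0, 0.1, -167.4]
wrist_force: [-0.2, -0.2, 4.3]
opening: 0.0223
grasp_force: 60.2
```

```bash
python3 -m handwheel '[{"tx":0,"ty":0,"tz":-0.015,"ax":0,"ay":0,"az":0,"jaw":-1},{"tx":0,"ty":0,"tz":-0.03,"ax":0,"ay":0,"az":0,"jaw":-1},{"tx":0,"ty":0,"tz":-0.04,"ax":0,"ay":0,"az":4.2,"jaw":-1},{"tx":0,"ty":0,"tz":-0.04,"ax":0,"ay":0,"az":4.2,"jaw":-1},{"tx":0,"ty":0,"tz":-0.04,"ax":0,"ay":0,"az":4.2,"jaw":-1},{"tx":0,"ty":0,"tz":0,"ax":0,"ay":-9,"az":0,"jaw":-1},{"tx":0,"ty":0,"tz":0,"ax":0,"ay":-9,"az":0,"jaw":-1},{"tx":0,"ty":0,"tz":0,"ax":0,"ay":-9,"az":0,"jaw":-1},{"tx":0,"ty":0,"tz":0,"ax":0,"ay":-9,"az":0,"jaw":-1},{"tx":0,"ty":0,"tz":0,"ax":0,"ay":-9,"az":0,"jaw":-1}]'; cat >> h.py <<'E'
def toT(target):
    o=telemetry.get_obs();return R.from_euler('xyz',o['tcp_rot'],degrees=True).as_matrix().T@(np.array(target)-o['ee_pos'])
E
python3 -c "
from h import *
print(toT([.443,.294,.198]),telemetry.get_obs()['q'])"
```

```text
time: 6.65
ee_pos: [0.5194, 0.047, 0.1969]
tcp_rot: [180.0, 45.4, -180.0]
wrist_force: [-0.4, -1.0, -0.4]
opening: 0.0221
grasp_force: 59.7
[ 0.05285655  0.24709996 -0.05496207] [  8.39585928 -45.61354795 -44.61071037  45.93402613  -5.91886372
   5.90549529]
```

```bash
python3 -m handwheel '[{"tx":0.005,"ty":0.012,"tz":-0.005,"ax":0,"ay":0,"az":0,"jaw":-1},{"tx":0.006,"ty":0.03,"tz":-0.006,"ax":0,"ay":0,"az":0,"jaw":-1},{"tx":0.006,"ty":0.035,"tz":-0.006,"ax":0,"ay":0,"az":0,"jaw":-1},{"tx":0.006,"ty":0.035,"tz":-0.006,"ax":0,"ay":0,"az":0,"jaw":-1},{"tx":0.006,"ty":0.035,"tz":-0.006,"ax":0,"ay":0,"az":0,"jaw":-1},{"tx":0.006,"ty":0.035,"tz":-0.006,"ax":0,"ay":0,"az":0,"jaw":-1},{"tx":0.006,"ty":0.035,"tz":-0.006,"ax":0,"ay":0,"az":0,"jaw":-1},{"tx":0.006,"ty":0.02,"tz":-0.006,"ax":0,"ay":0,"az":0,"jaw":-1},{"tx":0.006,"ty":0.01,"tz":-0.008,"ax":0,"ay":0,"az":0,"jaw":-1},{"tx":0,"ty":0,"tz":0,"ax":0,"ay":0,"az":0,"jaw":-1}]'; python3 - <<'E'
from h import *
print(telemetry.get_obs()['q'],toT([.443,.294,.198]))
w=cam('scene');t=cam('top')
f=lambda i,x0,y0,w,h:cv2.resize(i[0][y0:y0+h,x0:x0+w,::-1],(400,300),interpolation=cv2.INTER_CUBIC)
cv2.imwrite('pics/c2.png',np.hstack([f(t,70,220,160,120),f(w,420,120,160,120)]))
E
```

```text
time: 7.9
ee_pos: [0.4425, 0.2943, 0.1972]
tcp_rot: [-180.0, 45.0, -179.9]
wrist_force: [0.1, 0.3, -0.5]
opening: 0.0218
grasp_force: 59.7
[ 50.65315037 -31.16965138 -35.03442769  53.69478722 -33.08072762
  40.65281529] [-0.00096126 -0.00031934 -0.0001919 ]
```

View pics/c2.png

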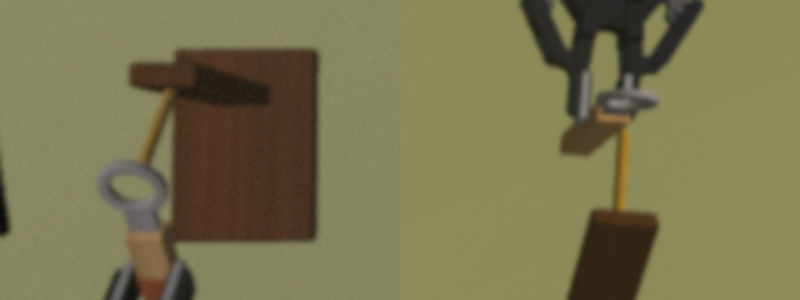

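The eye sits just beyond the peg tip: centre at (123.6,295.6) in top and (510.8,160.4) in scene.

```bash
python3 - <<'E'
from h import *
t=cam('top');s=cam('scene')
e,r=tri(t,(123.6,295.6),s,(510.8,160.4));tip,r2=tri(t,(127.6,285),s,(509.4,172.5));print(e,r,tip,r2)
T=R.from_euler('xyz',telemetry.get_obs()['tcp_rot'],degrees=True).as_matrix().T
print('tool: tip from eye',T@(tip-e))
# image check: peg line at s=95 projected
root=np.array([.560,.294,.184]);
for q in(72,95,40): print(q,proj(t,root+q/1000*np.array([-.707,0,.707])),proj(s,root+q/1000*np.array([-.707,0,.707])))
E
```

```text
[0.49268565 0.29449355 0.24937352] 0.0021456845818770293 [0.50877028 0.29379818 0.23507755] 0.0013632348609886847
tool: tip from eye [-0.00125917 -0.00069787  0.02148258]
72 [127.04313448 284.75605661] [509.10390102 172.76651687]
95 [122.7413983  295.45426383] [510.11246136 159.64032859]
40 [132.72575194 270.62366526] [507.69317902 191.12674946]
```

```bash
python3 -m handwheel '[{"tx":-0.001,"ty":0,"tz":0.004,"ax":0,"ay":0,"az":0,"jaw":-1},{"tx":0,"ty":0,"tz":0.007,"ax":0,"ay":0,"az":0,"jaw":-1},{"tx":0,"ty":0,"tz":0.007,"ax":0,"ay":0,"az":0,"jaw":-1},{"tx":0,"ty":0,"tz":0.007,"ax":0,"ay":0,"az":0,"jaw":-1},{"tx":0,"ty":0,"tz":0.007,"ax":0,"ay":0,"az":0,"jaw":-1},{"tx":0,"ty":0,"tz":0.007,"ax":0,"ay":0,"az":0,"jaw":-1},{"tx":0,"ty":0,"tz":0.007,"ax":0,"ay":0,"az":0,"jaw":-1},{"tx":0,"ty":0,"tz":0.007,"ax":0,"ay":0,"az":0,"jaw":-1},{"tx":0,"ty":0,"tz":0,"ax":0,"ay":0,"az":0,"jaw":-1},{"tx":0,"ty":0,"tz":0,"ax":0,"ay":0,"az":0,"jaw":-1}]'; python3 - <<'E'
from h import *
w=cam('scene');t=cam('top')
f=lambda i,x0,y0,w,h:cv2.resize(i[0][y0:y0+h,x0:x0+w,::-1],(400,300),interpolation=cv2.INTER_CUBIC)
cv2.imwrite('pics/c3.png',np.hstack([f(t,90,220,120,90),f(w,450,140,120,90)]))
E
```

```text
time: 9.35
ee_pos: [0.4812, 0.2939, 0.16]
tcp_rot: [180.0, 45.0, -180.0]
wrist_force: [0.3, 0.8, -0.7]
opening: 0.0222
grasp_force: 59.7
```

View pics/c3.png

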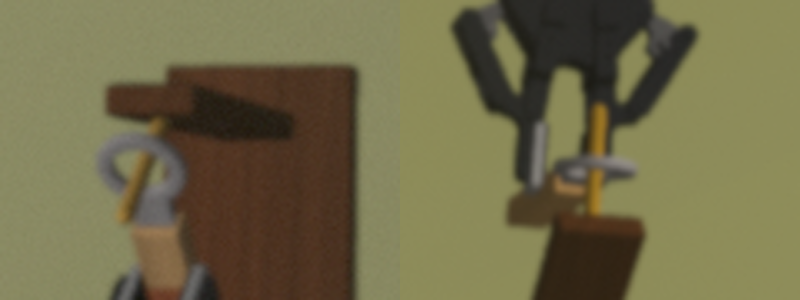

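The peg is through the eye in both views, so I release.

```bash
python3 -m handwheel '[{"tx":0.003,"ty":0,"tz":0.003,"ax":0,"ay":0,"az":0,"jaw":-1},{"tx":0.002,"ty":0,"tz":0.002,"ax":0,"ay":0,"az":0,"jaw":-1},{"tx":0,"ty":0,"tz":0,"ax":0,"ay":0,"az":0,"jaw":-1},{"tx":0,"ty":0,"tz":0,"ax":0,"ay":0,"az":0,"jaw":0.5},{"tx":0,"ty":0,"tz":0,"ax":0,"ay":0,"az":0,"jaw":0.5},{"tx":0,"ty":0,"tz":0,"ax":0,"ay":0,"az":0,"jaw":0.5},{"tx":0,"ty":0,"tz":0,"ax":0,"ay":0,"az":0,"jaw":0.5},{"tx":0,"ty":0,"tz":-0.015,"ax":0,"ay":0,"az":0,"jaw":0.5},{"tx":0,"ty":0,"tz":-0.025,"ax":0,"ay":0,"az":0,"jaw":0.5},{"tx":0,"ty":0,"tz":-0.025,"ax":0,"ay":0,"az":0,"jaw":0.5}]'; python3 - <<'E'
from h import *
w=cam('scene');t=cam('top')
f=lambda i,x0,y0,w,h:cv2.resize(i[0][y0:y0+h,x0:x0+w,::-1],(400,300),interpolation=cv2.INTER_CUBIC)
cv2.imwrite('pics/c4.png',np.hstack([f(t,90,220,120,90),f(w,440,140,160,120)]))
print(telemetry.get_obs()['q'])
E
```

```text
time: 10.7
ee_pos: [0.4347, 0.2937, 0.1993]
tcp_rot: [-180.0, 45.0, -180.0]
wrist_force: [-0.4, 0.1, 0.1]
opening: 0.0641
grasp_force: 0.0
[ 51.59357698 -31.86163561 -34.97630198  54.76773311 -33.59494692
  41.61365473]
```

View pics/c4.png

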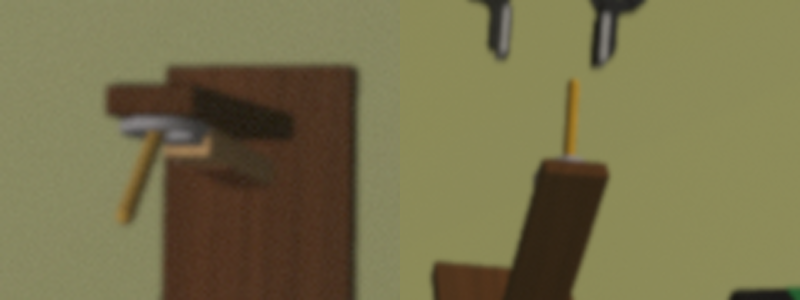

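The stick hangs upright, eye near the peg root against the board. Next I go to the mandrel.

```bash
python3 -m handwheel '[{"tx":0,"ty":0,"tz":-0.02,"ax":0,"ay":0,"az":0,"jaw":0.5},{"tx":0,"ty":0,"tz":-0.02,"ax":0,"ay":0,"az":0,"jaw":0.5},{"tx":0,"ty":0,"tz":0,"ax":0,"ay":9,"az":0,"jaw":0.5},{"tx":0,"ty":0,"tz":0,"ax":0,"ay":9,"az":0,"jaw":0.5},{"tx":0,"ty":0,"tz":0,"ax":0,"ay":9,"az":0,"jaw":0.5},{"tx":0,"ty":0,"tz":0,"ax":0,"ay":9,"az":0,"jaw":0.5},{"tx":0,"ty":0,"tz":0,"ax":0,"ay":9,"az":0,"jaw":0.5},{"tx":0,"ty":-0.025,"tz":0,"ax":0,"ay":0,"az":0,"jaw":0.5},{"tx":0,"ty":-0.05,"tz":0,"ax":0,"ay":0,"az":0,"jaw":0.5},{"tx":0,"ty":-0.055,"tz":0,"ax":0,"ay":0,"az":0,"jaw":0.5}]' && python3 -m handwheel '[{"tx":-0.01,"ty":-0.055,"tz":0,"ax":0,"ay":0,"az":0,"jaw":0.8},{"tx":-0.01,"ty":-0.055,"tz":0,"ax":0,"ay":0,"az":0,"jaw":0.8},{"tx":-0.01,"ty":-0.055,"tz":0,"ax":0,"ay":0,"az":0,"jaw":0.8},{"tx":-0.01,"ty":-0.055,"tz":0,"ax":0,"ay":0,"az":0,"jaw":0.8},{"tx":-0.01,"ty":-0.055,"tz":0,"ax":0,"ay":0,"az":0,"jaw":0.8},{"tx":-0.01,"ty":-0.055,"tz":0,"ax":0,"ay":0,"az":0,"jaw":0.8},{"tx":0,"ty":-0.04,"tz":0,"ax":0,"ay":0,"az":5,"jaw":0.8},{"tx":0,"ty":-0.02,"tz":0,"ax":0,"ay":0,"az":5,"jaw":0.8},{"tx":0,"ty":0,"tz":0,"ax":0,"ay":0,"az":5,"jaw":0.8},{"tx":0,"ty":0,"tz":0,"ax":0,"ay":0,"az":5.5,"jaw":0.8}]'; python3 - <<'E'
from h import *
print(telemetry.get_obs()['q'])
w=cam('wrist')
m=mask(w,(0,190,60),(6,255,255),(0,0,640,480));cv2.imwrite('pics/w5.png',w[0][...,::-1]);print(axis(m),m.sum()/255)
p=np.array([.5135,-.284,.128]);d=np.array([.7023,-.2631,.6615]);print(proj(w,p+.048*d),proj(w,p-.052*d))
zt=np.array([.6195,-.2321,-.75]);M=np.c_[-d,np.cross(zt,-d),zt]
T=R.from_euler('xyz',telemetry.get_obs()['tcp_rot'],degrees=True)
print('turn',(T.inv()*R.from_matrix(M)).as_rotvec(degrees=True),'shift now-frame',toT(p-.06*zt))
E
```

```text
time: 12.05
ee_pos: [0.4076, 0.1628, 0.2257]
tcp_rot: [-180.0, -0.1, -179.9]
wrist_force: [0.6, -0.5, -0.3]
opening: 0.064
grasp_force: 0.0
time: 13.3
ee_pos: [0.4658, -0.227, 0.2258]
tcp_rot: [180.0, -0.0, 159.3]
wrist_force: [0.4, -0.5, -1.0]
opening: 0.0768
grasp_force: 0.0
[-2.59943651e+01  5.24160071e-01  4.84078951e+00  9.43528462e+01
  2.02227971e-02 -5.31579085e+00]
(array([262.69347594, 328.86780749]), array([-0.06178075,  0.99808975]), array([267.46124264, 251.84285349]), array([258.12404562, 402.68856717])) 4675.0
[260.78468276 407.79774956] [269.34430514 257.67385099]
turn [ -0.11794856 -41.44438478  -0.37360976] shift now-frame [-0.02528311 -0.03666635  0.05287363]
```

```bash
python3 -m handwheel '[{"tx":-0.012,"ty":-0.018,"tz":0,"ax":0,"ay":0,"az":0,"jaw":0.8},{"tx":-0.013,"ty":-0.019,"tz":0,"ax":0,"ay":0,"az":-0.3,"jaw":0.8},{"tx":0,"ty":0,"tz":0,"ax":0,"ay":-7,"az":0,"jaw":0.8},{"tx":0,"ty":0,"tz":0,"ax":0,"ay":-7,"az":0,"jaw":0.8},{"tx":0,"ty":0,"tz":0,"ax":0,"ay":-7,"az":0,"jaw":0.8},{"tx":0,"ty":0,"tz":0,"ax":0,"ay":-7,"az":0,"jaw":0.8},{"tx":0,"ty":0,"tz":0,"ax":0,"ay":-7,"az":0,"jaw":0.8},{"tx":0,"ty":0,"tz":0,"ax":0,"ay":-6.4,"az":0,"jaw":0.8},{"tx":0,"ty":0,"tz":0,"ax":0,"ay":0,"az":0,"jaw":0.8},{"tx":0,"ty":0,"tz":0,"ax":0,"ay":0,"az":0,"jaw":0.8}]'; python3 - <<'E'
from h import *
print(telemetry.get_obs()['q'])
w=cam('wrist')
m=mask(w,(0,190,60),(6,255,255),(0,0,640,480));a=axis(m);print(a,m.sum()/255)
p=np.array([.5135,-.284,.128]);d=np.array([.7023,-.2631,.6615]);print(proj(w,p+.048*d),proj(w,p-.052*d))
zt=np.array([.6195,-.2321,-.75])
# tool-frame y of handle axis assuming it lies at depth of p
P=R.from_euler('xyz',telemetry.get_obs()['tcp_rot'],degrees=True).as_matrix().T
for q in a[2:]:
    o,v=ray(w,q);n=zt;X=o+v*((p-o)@n)/(v@n);print('tool',toT(X))
print('shift pre',toT(p-.06*zt),'final',toT(p+.015*zt),'axis in tool',P@d)
E
```

```text
time: 14.6
ee_pos: [0.4764, -0.2702, 0.2282]
tcp_rot: [-179.9, 41.4, 159.9]
wrist_force: [0.0, 0.4, -0.0]
opening: 0.0768
grasp_force: 0.0
[-34.38547517 -36.17357936 -34.33378804  51.34863599   9.30047083
 -10.83077247]
(array([322.1812885 , 167.59314134]), array([0.37938771, 0.92523779]), array([290.28433187,  89.80393318]), array([396.46702958, 348.75866892])) 6007.0
[319.13063831 252.97157989] [320.33856851  87.60431259]
tool [ 0.08759155 -0.01721423  0.10124392]
tool [-0.08083521  0.05295819  0.10138293]
shift pre [ 3.68526236e-02 -3.97476634e-06  4.12655641e-02] final [ 0.03679329 -0.00029497  0.11627063] axis in tool [-9.99996814e-01 -5.90634093e-03 -7.98599018e-04]
```

```bash
python3 -m handwheel '[{"tx":0.012,"ty":0,"tz":0.01,"ax":0,"ay":0,"az":0,"jaw":0.8},{"tx":0.013,"ty":0,"tz":0.016,"ax":0,"ay":0,"az":0,"jaw":0.8},{"tx":0.012,"ty":0,"tz":0.015,"ax":0,"ay":0,"az":0,"jaw":0.8},{"tx":0,"ty":0,"tz":0,"ax":0,"ay":0,"az":0,"jaw":0.8},{"tx":0,"ty":0,"tz":0,"ax":0,"ay":0,"az":0,"jaw":0.8},{"tx":0,"ty":0,"tz":0,"ax":0,"ay":0,"az":0,"jaw":0.8},{"tx":0,"ty":0,"tz":0,"ax":0,"ay":0,"az":0,"jaw":0.8},{"tx":0,"ty":0,"tz":0,"ax":0,"ay":0,"az":0,"jaw":0.8},{"tx":0,"ty":0,"tz":0,"ax":0,"ay":0,"az":0,"jaw":0.8},{"tx":0,"ty":0,"tz":0,"ax":0,"ay":0,"az":0,"jaw":0.8}]'; python3 - <<'E'
from h import *
w=cam('wrist');cv2.imwrite('pics/w6.png',w[0][...,::-1])
m=mask(w,(0,190,60),(6,255,255),(0,0,640,480));m=cv2.drawContours(np.zeros_like(m),[biggest(m)],-1,255,-1);a=axis(m);print(a)
p=np.array([.5135,-.284,.128]);zt=np.array([.6195,-.2321,-.75])
for q in a[2:]:
    o,v=ray(w,q);X=o+v*((p-o)@zt)/(v@zt);print('tool',toT(X))
print('final',toT(p+.015*zt))
E
```

```text
time: 15.9
ee_pos: [0.4755, -0.2692, 0.1719]
tcp_rot: [-180.0, 41.4, 159.8]
wrist_force: [0.1, -0.4, -0.4]
opening: 0.0768
grasp_force: 0.0
(array([315.38541107, 248.5059108 ]), array([0.00182788, 0.99999833]), array([315.22173735, 158.96303707]), array([315.55449411, 341.00812586]))
tool [ 0.05167692 -0.00237963  0.05991188]
tool [-0.05051804 -0.00236532  0.05988691]
final [-0.00158504 -0.0009033   0.07490674]
```

View pics/w6.png

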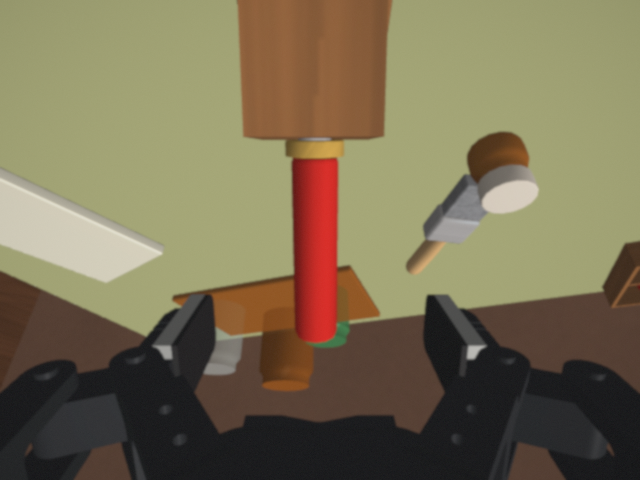

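The handle runs straight down the image at x=315 (rows 159 to 341), midway between the fingers, with the collar at (315,148).

```bash
python3 -m handwheel '[{"tx":0,"ty":-0.002,"tz":0.01,"ax":0,"ay":0,"az":0,"jaw":0.8},{"tx":0,"ty":0,"tz":0.015,"ax":0,"ay":0,"az":0,"jaw":0.8},{"tx":0,"ty":0,"tz":0.02,"ax":0,"ay":0,"az":0,"jaw":0.8},{"tx":0,"ty":0,"tz":0.02,"ax":0,"ay":0,"az":0,"jaw":0.8},{"tx":0,"ty":0,"tz":0.01,"ax":0,"ay":0,"az":0,"jaw":0.8},{"tx":0,"ty":0,"tz":0,"ax":0,"ay":0,"az":0,"jaw":0.2},{"tx":0,"ty":0,"tz":0,"ax":0,"ay":0,"az":0,"jaw":-0.2},{"tx":0,"ty":0,"tz":0,"ax":0,"ay":0,"az":0,"jaw":-1},{"tx":0,"ty":0,"tz":0,"ax":0,"ay":0,"az":0,"jaw":-1},{"tx":0,"ty":0,"tz":0,"ax":0,"ay":0,"az":0,"jaw":-1}]' 60
```

```text
time: 17.2
ee_pos: [0.5215, -0.2884, 0.1164]
tcp_rot: [-180.0, 41.5, 159.9]
wrist_force: [-2.4, -0.5, 2.9]
opening: 0.0218
grasp_force: 58.7
```

```bash
python3 -m handwheel '[{"tx":-0.005,"ty":0,"tz":0,"ax":0,"ay":0,"az":0,"jaw":-1},{"tx":-0.01,"ty":0,"tz":0,"ax":0,"ay":0,"az":0,"jaw":-1},{"tx":-0.012,"ty":0,"tz":0,"ax":0,"ay":0,"az":0,"jaw":-1},{"tx":-0.012,"ty":0,"tz":0,"ax":0,"ay":0,"az":0,"jaw":-1},{"tx":-0.012,"ty":0,"tz":0,"ax":0,"ay":0,"az":0,"jaw":-1},{"tx":-0.012,"ty":0,"tz":0,"ax":0,"ay":0,"az":0,"jaw":-1},{"tx":-0.012,"ty":0,"tz":0,"ax":0,"ay":0,"az":0,"jaw":-1},{"tx":-0.012,"ty":0,"tz":0,"ax":0,"ay":0,"az":0,"jaw":-1},{"tx":-0.012,"ty":0,"tz":0,"ax":0,"ay":0,"az":0,"jaw":-1},{"tx":-0.012,"ty":0,"tz":0,"ax":0,"ay":0,"az":0,"jaw":-1}]'; python3 - <<'E'
from h import *
print(telemetry.get_obs()['q'])
print('up 5cm in tool',toT(telemetry.get_obs()['ee_pos']+[0,0,.05]))
E
```

```text
time: 18.45
ee_pos: [0.6002, -0.317, 0.1896]
tcp_rot: [180.0, 41.4, 159.9]
wrist_force: [-0.2, 0.5, -1.9]
opening: 0.0221
grasp_force: 60.3
[-30.78223918 -16.531847   -26.06131061  39.5551613    7.01153015
  -8.01545718]
up 5cm in tool [-3.30703895e-02  9.09892071e-07 -3.75013245e-02]
```

```bash
python3 -m handwheel '[{"tx":-0.012,"ty":0,"tz":-0.013,"ax":0,"ay":0,"az":0,"jaw":-1},{"tx":-0.02,"ty":0,"tz":-0.024,"ax":0,"ay":0,"az":0,"jaw":-1},{"tx":0,"ty":0,"tz":0,"ax":0,"ay":6,"az":0,"jaw":-1},{"tx":0,"ty":0,"tz":0,"ax":0,"ay":7,"az":0,"jaw":-1},{"tx":0,"ty":0,"tz":0,"ax":0,"ay":7,"az":0,"jaw":-1},{"tx":0,"ty":0,"tz":0,"ax":0,"ay":7,"az":0,"jaw":-1},{"tx":0,"ty":0,"tz":0,"ax":0,"ay":7,"az":0,"jaw":-1},{"tx":0,"ty":0,"tz":0,"ax":0,"ay":7.4,"az":0,"jaw":-1},{"tx":0,"ty":0,"tz":0,"ax":0,"ay":0,"az":0,"jaw":-1},{"tx":0,"ty":0,"tz":0,"ax":0,"ay":0,"az":0,"jaw":-1}]'; python3 - <<'E'
from h import *
print(toT([.598,.002,.115]))
E
```

```text
time: 19.7
ee_pos: [0.5992, -0.3167, 0.2385]
tcp_rot: [-180.0, 0.2, 159.8]
wrist_force: [-0.1, -0.3, -0.9]
opening: 0.0221
grasp_force: 60.3
[0.11130159 0.29881668 0.12318327]
```

```bash
python3 -m handwheel '[{"tx":0.006,"ty":0.015,"tz":0,"ax":0,"ay":0,"az":0,"jaw":-1},{"tx":0.012,"ty":0.032,"tz":0,"ax":0,"ay":0,"az":0,"jaw":-1},{"tx":0.013,"ty":0.036,"tz":0,"ax":0,"ay":0,"az":0,"jaw":-1},{"tx":0.013,"ty":0.036,"tz":0,"ax":0,"ay":0,"az":0,"jaw":-1},{"tx":0.013,"ty":0.036,"tz":0,"ax":0,"ay":0,"az":0,"jaw":-1},{"tx":0.013,"ty":0.036,"tz":0,"ax":0,"ay":0,"az":0,"jaw":-1},{"tx":0.013,"ty":0.036,"tz":0,"ax":0,"ay":0,"az":0,"jaw":-1},{"tx":0.013,"ty":0.036,"tz":0,"ax":0,"ay":0,"az":0,"jaw":-1},{"tx":0.01,"ty":0.026,"tz":0,"ax":0,"ay":0,"az":0,"jaw":-1},{"tx":0.005,"ty":0.01,"tz":0,"ax":0,"ay":0,"az":0,"jaw":-1}]' && python3 -m handwheel '[{"tx":0,"ty":0,"tz":0.01,"ax":0,"ay":0,"az":0,"jaw":-1},{"tx":0,"ty":0,"tz":0.02,"ax":0,"ay":0,"az":0,"jaw":-1},{"tx":0,"ty":0,"tz":0.025,"ax":0,"ay":0,"az":0,"jaw":-1},{"tx":0,"ty":0,"tz":0.025,"ax":0,"ay":0,"az":0,"jaw":-1},{"tx":0,"ty":0,"tz":0.025,"ax":0,"ay":0,"az":0,"jaw":-1},{"tx":0,"ty":0,"tz":0.013,"ax":0,"ay":0,"az":0,"jaw":-1},{"tx":0,"ty":0,"tz":0.005,"ax":0,"ay":0,"az":0,"jaw":-1},{"tx":0,"ty":0,"tz":0,"ax":0,"ay":0,"az":0,"jaw":-1},{"tx":0,"ty":0,"tz":0,"ax":0,"ay":0,"az":0,"jaw":-1},{"tx":0,"ty":0,"tz":0,"ax":0,"ay":0,"az":0,"jaw":-1}]'; python3 - <<'E'
from h import *
w=cam('scene');t=cam('top')
f=lambda i,x0,y0,w,h:cv2.resize(i[0][y0:y0+h,x0:x0+w,::-1],(400,300),interpolation=cv2.INTER_CUBIC)
cv2.imwrite('pics/c7.png',np.hstack([f(t,110,210,240,180),f(w,290,120,240,180)]))
p=np.array([.511,.034,.125]);print(proj(t,p),proj(w,p))
E
```

```text
time: 20.95
ee_pos: [0.5965, 0.0043, 0.2399]
tcp_rot: [179.9, 0.2, 160.0]
wrist_force: [-0.3, -0.1, -1.2]
opening: 0.0223
grasp_force: 60.3
time: 22.2
ee_pos: [0.5983, 0.0023, 0.1157]
tcp_rot: [180.0, 0.1, 159.9]
wrist_force: [0.3, -0.1, -0.6]
opening: 0.022
grasp_force: 60.3
[299.81602898 286.50265847] [355.0436488 210.3020692]
```

View pics/c7.png

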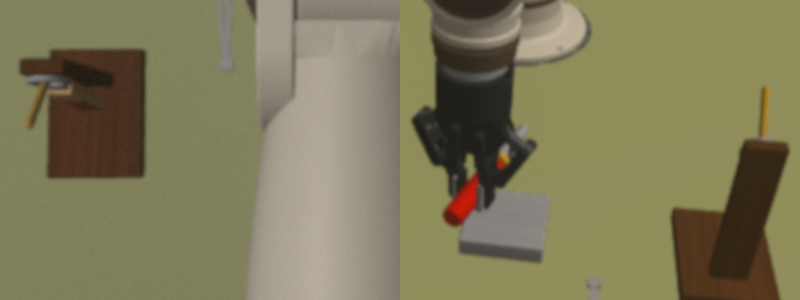

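The stick still hangs on the peg. The level mandrel's collar shows at (503,158) in the scene crop and its taper runs to about (525,130), so the taper middle is within about 1 cm of the expected (508,150).

```bash
python3 -c "
from workcell import workorder;print(workorder.job_done())"
```

```text
the job is handed in; nothing more can be done
None
```

I handed the job in at about 22 s: the buff stick hangs by its eye on the peg, let go, and the gripper holds the mandrel level over the block, with its taper about 10 cm above the block's top. The hand-in returned no verdict, so I don't know how it was judged.

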